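# Tip the dressing stone flat and close the splash hood

### The arm

A 7-joint arm with a two-finger parallel gripper is mounted at the origin on the work surface. World frame = base frame: x ahead of the robot, y to its left, z up, the work surface at z = 0. Lengths are in mm, angles in rad, forces in N, time in s.
With the tool pointing down it reaches from about 425 to 950 mm from the base axis. Payload 4.7 kg.
Tool frame: the origin (TCP) lies midway between the tips of the shut fingers; the grasp point (between the pads) lies 19 mm behind it; z points along the fingers, y is the line along which they close (so a half turn about z gives the same grasp; the last joint's range is limited). The gripper opens to 87 mm and grips with 3 to 60 N. Pads are 19 mm wide; open, the fingers measure 117 mm over their backs; the gripper's body (75 mm by 190 mm) begins 51 mm behind the grasp point.
Start: joints at [-1.33, 0.469, -0.049, 1.532, 0.024, 1.141, -0.082], TCP at [179.871, 650.612, 222.573] pointing down, gripper open.
Joint ranges: [-2.59, 2.59], [-0.33, 1.99], [-1.39, 1.29], [0.1, 2.45], [-1.04, 4.18], [0.21, 1.99], [-2.66, 2.66]. Speed limits (rad/s): [2.57, 2.57, 3.14, 3.14, 3.14, 3.14, 3.14].

### API

Orientations are given as a unit quaternion [w, x, y, z].
In Python, from plant import r gives the robot as it stands.
- The arm moves only by the tool play_rows, never from a script. Its argument "moves" is a list of rows, each a list of 4 numbers: the shift along the tool's x, y, z in cm, then the turn about the tool's z in degrees. In form: [[tx, ty, tz, turn], ...]. A call has 1 to 20 rows; each row is the pose to reach, as a shift and turn from the pose commanded when the call began, along the tool's axes at that moment; what a row does not reach only later rows make up. A row lasts 1/12 s, in which the tool goes at most 41.7 mm and 7.16 degrees, less where a joint would pass 70% of its speed; a pose out of reach is approached as far as the arm can. A call with a gripper value outside its range is refused whole. "grip" is the opening, from 0 (shut) to 1 (fully open), set as the call begins (left out, the last holds). The fingers move at their own pace and stop on an object; "newtons" is the grip in N (left out, the last holds). Time passes only in rows, so rows that repeat a pose let the fingers close. It gives the time, the measured TCP pose, the force, the opening and the grip force at its end, in the units of the state.
- r.read_state(): the state, without advancing time (a new reading comes with each control period).
- r.snapshot(name): name is "scene" or "top" or "wrist"; returns the picture (480x640x3 uint8, blue, green, red); there is no depth.
- r.camera_model(name): a dict with "fx", "fy", "cx", "cy" (pixels), "origin" and "orientation" of the camera in the world. Camera axes: x right, y down, z forward; pixel columns grow to the right and rows downward; lengths in mm; the calibration is good to about 2 mm. The wrist camera is an equidistant fisheye: a pixel r from the principal point sees the ray r / f radians off the axis. A picture is of the moment at which its call begins: read the wrist's pose just before it. camera_model takes no time and is no camera call; for the wrist camera it gives the pose at the moment of the call.
- r.close_job(): hands the job in; it is judged then, once.
The state is a dict: "t": time; "joint_pos": joint angles; "qd": joint speeds; "joint_torque": joint torques, N m; "ee_pos": TCP position; "orientation": TCP orientation; "wrist_force": force on the tool from outside, world axes, zero at the start; "wrist_torque": the same for the moment, N m; "finger_gap": finger opening in mm; "grip_force": force on a finger pad.
Only numpy, scipy, OpenCV 4.12 (cv2) and the standard library are available. Lean on these libraries where they do the work, as an engineer would, in place of code of your own. Each camera call takes 0.05 s, during which the arm holds its last target. There are 200 camera calls.

### The job

The dressing stone standing on end in the grinding machine's trough is in the way of the splash hood. With the outside of the fingers, push the stone over so that it lies flat along the trough, wholly inside it; then push the hood over and down until it is fully closed, and move clear. Do not lift the stone, and leave everything else on the bench alone.

Things in the scene. Friction and masses are not known exactly. Their poses are not given: they have to be found in the camera images.
- station: Flat-lap glass grinder fixed to the bench: green base 320 (its x) x 260 (y) x 45 mm high, white rims to 60 mm above the bench. Origin: centre of its underside; z up; its +x points away from the robot within 0.3 rad. Trough along its -y side; beside it a round lap plate (radius 72 mm, centre x 0, y 32 mm, nut top 67 mm above the bench).
- trough (a point): Middle of the trough's floor, at station x 0, y -83 mm, 45 mm above the bench; axes as the station's. The trough is lined in black rubber, open above, 300 mm long inside (along x) and 59 mm wide, with walls 15 mm high and 5 mm thick.
- stone: Terracotta-red dressing stone, 36 x 36 x 110 mm, about 0.34 kg, loose, at first on end in the trough up to 60 mm from its middle, sides within 7 degrees of its axes. Origin: centre of its lower end; z along its length. Pushed near the top it tips about its lower edge and falls once past 18 degrees. It has room to lie only if tipped away from the nearer end (near the middle, either way).
- stone_mid (a point): Centre of the dressing stone.
- hood (a joint): Angle of the splash hood, rad: 0 fully closed, 1.57 top panel upright; starts at 1.7 to 1.9, leaning out over the station's +y side (stop at 1.95). The hinge is stiff: the hood stays where it is left at any angle; a push of 1 to 5 N near the free edge moves it, all the way down. Closing, the free edge swings over towards the station's -y and down onto the base.
- hood_hinge (a point): On the hood's hinge axis, in the middle of its length; the point turns with the hood. The axis runs along the station's x, at station y = +125 mm, 60 mm above the bench.
- hood_edge (a point): Middle of the hood's free edge, outer corner: closed, 250 mm from the axis towards the station's -y and 60 mm above it. Hood: clear box, yellow edges, open below; top panel 314 mm along the hinge x 250 mm, 60 mm skirts, 4 mm thick; closed, its top is level, 120 mm above the bench. The lying stone fits inside, the standing one does not. To close it push its outer face, on the +y side when open.
- tumbler: Clear glass tumbler, 70 mm wide, 95 mm high, standing on the bench beside the trough. Leave it. Origin: centre of its underside.
- tumbler2: Green glass tumbler, 70 mm wide, 95 mm high, to the robot's right. Leave it. Origin: centre of its underside.
- jar: Amber jar with a red lid, 70 mm wide, 80 mm high, to the robot's right. Leave it. Origin: centre of its underside.
- flask: White plastic bottle with a blue cap, 60 mm wide, 170 mm high, to the robot's left. Leave it. Origin: centre of its underside.
- brush: Hand brush lying on the bench to the robot's left. Leave it.
- felt: Grey felt wheel lying flat, 100 mm across, 22 mm thick, to the robot's left. Leave it. Origin: centre of its underside.
- slip: Blue-white slip stone lying flat, 100 x 30 x 18 mm, to the robot's right. Leave it. Origin: centre of its underside.
There are look-alikes about, which are no part of the job. Of the things shaped like the stone, the terracotta one is meant.

How it is judged (in metres and radians):
On the way, in this order (a step that is already met when the one before it is completed fails the run):
1. the stone lies flat along the trough, at rest, while the hood is still open (angle between stone's own z axis and vertical between 1.45 and 1.69 rad and x of stone_mid in the frame of station between -0.097 and 0.097 m and y of stone_mid in the frame of station between -0.1 and -0.066 m and z of stone_mid in the frame of station between 0.055 and 0.07 m and angle between the z axis of stone and the x axis of station, either way round below 0.25 rad and linear speed of stone below 0.02 m/s and value of joint hood above 1.3 rad), for 0.3 s.
2. the hood is fully closed (value of joint hood below 0.03 rad), for 0.2 s.
At the end, for the whole second after the job is handed in: The stone lies on its side, at rest, along the trough (length within 0.25 rad of the trough's, lying level within 0.12 rad), wholly inside it on its floor; the hood's joint is under 0.03 rad; every bystander is within 30 mm of where it began (angle between stone's own z axis and vertical between 1.45 and 1.69 rad and x of stone_mid in the frame of station between -0.097 and 0.097 m and y of stone_mid in the frame of station between -0.1 and -0.066 m and z of stone_mid in the frame of station between 0.055 and 0.07 m and angle between the z axis of stone and the x axis of station, either way round below 0.25 rad and linear speed of stone below 0.02 m/s and value of joint hood below 0.03 rad and distance of each of tumbler, tumbler2, jar, flask, brush, felt, slip from where it was at the start of the episode below 0.03 m); the robot touches nothing.
It fails at once if the stone is lifted (its centre more than about 12 mm above its standing height) (z of stone_mid in the frame of station above 0.112 m).
It fails at once if the hood is brought down while the stone is not lying (value of joint hood below 1.2 rad and angle between stone's own z axis and vertical below 1.3 rad).
It fails at once if another thing on the bench is moved by more than 30 mm (distance of any of tumbler, tumbler2, jar, flask, brush, felt, slip from where it was at the start of the episode above 0.03 m).
It also fails if it takes over 59 s, if anything falls off the work surface, if the arm or the gripper's body presses on something with over 40 N, if the wrist force passes 120 N, or if a joint passes its speed limit or range.

## Working session

There is one attempt and no reset: what is moved stays moved. The work goes in short steps, Python scripts to look and compute and a tool call to move; the robot and the scene stay as the last step left them, time stands still between calls to the robot, and variables do not carry over. Pictures are saved under pics/ and viewed, at most 10 in all, crops included, and the job is handed in when it is done.

Besides the shell and the picture viewer there is one more tool, called after "Call:" as a command line: name --pt "numbers of a row" for each row, then --argument value for the rest. play_rows: Moves the arm, as the interface text tells. Its arguments: {"type":"object","properties":{"moves":{"type":"array"},"grip":{"type":"number"},"newtons":{"type":"number"}},"required":["moves"]}

```bash
mkdir -p pics; ls; python3 - <<'E'
from plant import r
import cv2
s=r.read_state(); print({k:s[k] for k in('t','ee_pos','orientation','finger_gap')})
for n in('scene','top'):
    print(n,r.camera_model(n)); cv2.imwrite(f'pics/{n}0.png',r.snapshot(n))
E
```

```text
pics
{'t': 0.0, 'ee_pos': array([179.73100967, 650.01976605, 221.51135505]), 'orientation': array([-9.02020616e-05,  1.34443996e-01,  9.90920733e-01, -9.51105585e-04]), 'finger_gap': 86.61783086630723}
scene {'fx': 539.0600642064529, 'fy': 539.0600642064529, 'cx': 321.77883924857184, 'cy': 231.78910428936538, 'origin': array([1442.69133886,  463.43182861,  938.09591387]), 'orientation': array([-0.2306499 ,  0.47431102,  0.76818548, -0.36293353])}
top {'fx': 440.65128815221965, 'fy': 440.65128815221965, 'cx': 319.97305243904793, 'cy': 228.323170228064, 'origin': array([ 316.77213074,   -9.87231289, 1215.88660962]), 'orientation': array([-0.07921762,  0.7382408 , -0.66598602,  0.07202579])}
```

View pics/scene0.png

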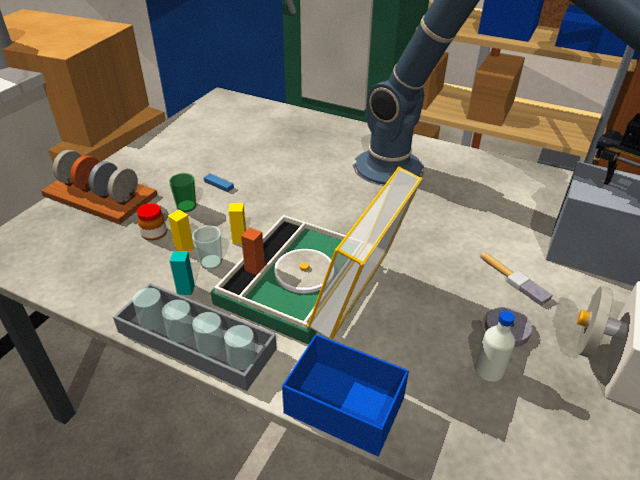

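View pics/top0.png

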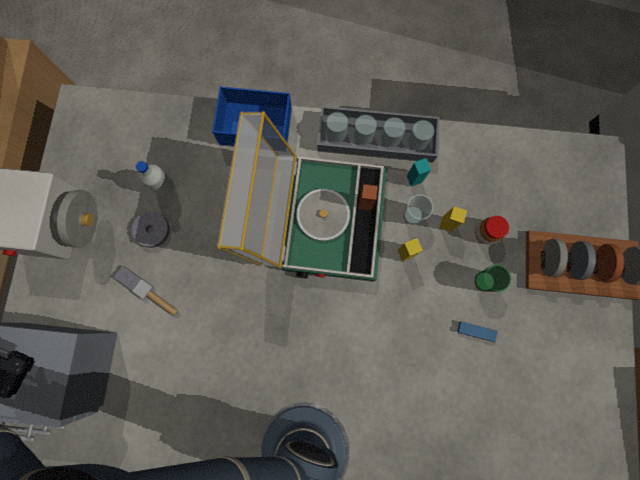

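Candidates for the stone: terracotta block in the trough at scene (253,250)/top (368,195). The look-alikes are yellow blocks at scene (237,223) and (180,231), a teal block at (182,272) and a reddish disc in the rack at (85,172). By colour and place I choose the one in the trough. Next is a close crop and measurement.

```bash
cat > h.py <<'E'
import numpy as np, cv2
from scipy.spatial.transform import Rotation as R
from plant import r
def ray(n,uv,cm=None):
    c=cm or r.camera_model(n); q=c['orientation']
    uv=np.atleast_2d(uv).astype(float)
    d=np.c_[(uv[:,0]-c['cx'])/c['fx'],(uv[:,1]-c['cy'])/c['fy'],np.ones(len(uv))]
    return np.array(c['origin']),R.from_quat(np.r_[q[1:],q[0]]).apply(d)
def onz(n,uv,z):
    o,d=ray(n,uv); return o+d*((z-o[2])/d[:,2])[:,None]
def proj(n,P):
    c=r.camera_model(n); q=c['orientation']
    p=R.from_quat(np.r_[q[1:],q[0]]).inv().apply(np.atleast_2d(P)-c['origin'])
    return np.c_[p[:,0]/p[:,2]*c['fx']+c['cx'],p[:,1]/p[:,2]*c['fy']+c['cy']]
def mask(im,lo,hi): return cv2.inRange(cv2.cvtColor(im,cv2.COLOR_BGR2HSV),lo,hi)
def big(m): return max(cv2.findContours(m,cv2.RETR_EXTERNAL,cv2.CHAIN_APPROX_NONE)[0],key=cv2.contourArea)
E
python3 - <<'E'
from h import *
im=cv2.imread('pics/top0.png'); 
c=im[145:290,275:445]; cv2.imwrite('pics/crop.png',cv2.resize(c,None,fx=4.5,fy=4,interpolation=cv2.INTER_CUBIC))
# black trough: dark low-sat
m=mask(im,(0,0,0),(180,140,55)); w=np.zeros_like(m); w[150:285,345:390]=255; m&=w
m|=mask(im,(0,120,50),(14,255,255))&w
b=cv2.minAreaRect(big(m)); print('trough',b); bx=cv2.boxPoints(b); print(bx, onz('top',bx,60))
for n in('top','scene'):
    im=cv2.imread(f'pics/{n}0.png'); m=mask(im,(0,120,50),(14,255,255)); w=np.zeros_like(m)
    if n=='top': w[150:285,345:390]=255
    else: w[220:285,235:275]=255
    k=big(m&w); print(n,'red',cv2.boundingRect(k),cv2.minAreaRect(k)); print(cv2.approxPolyDP(k,2,True)[:,0].tolist())
E
```

```text
trough ((364.9851379394531, 220.14852905273438), (20.497766494750977, 105.1754379272461), 5.7105937004089355)
[[349.55444 271.45547]
 [360.01978 166.80199]
 [380.41583 168.84158]
 [369.9505  273.49506]] [[ 459.96000062  -74.24871507   60.        ]
 [ 752.23561767  -77.42496422   60.        ]
 [ 752.1031071  -134.04939771   60.        ]
 [ 460.11137198 -128.00850652   60.        ]]
top red (359, 184, 19, 26) ((368.3918762207031, 196.64865112304688), (15.782302856445312, 25.481843948364258), 9.462321281433105)
[[363, 184], [359, 208], [370, 209], [374, 202], [372, 201], [376, 199], [377, 186]]
scene red (241, 227, 24, 48) ((252.99998474121094, 250.49998474121094), (47.35020065307617, 21.27589988708496), 84.80557250976562)
[[250, 227], [241, 235], [244, 269], [256, 274], [264, 265], [261, 232]]
```

View pics/crop.png

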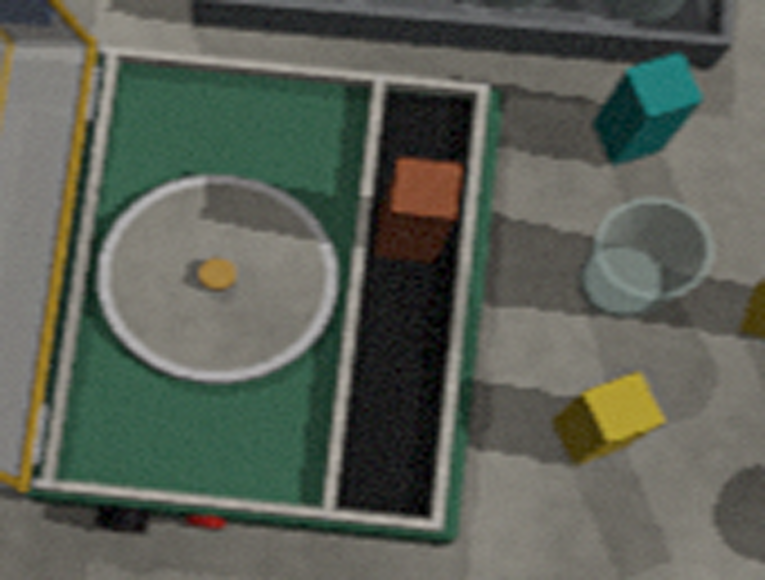

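```bash
python3 - <<'E'
from h import *
f=lambda L:[(275+x/4.5,145+y/4) for x,y in L]
np.set_printoptions(precision=1,suppress=True)
# rim outer corners: far-right, near-right, near-left, far-left
C=onz('top',f([(490,86),(441,528),(36,488),(100,48)]),60); print('outer rim',C)
print([np.linalg.norm(C[i]-C[(i+1)%4]) for i in range(4)])
T=onz('top',f([(474,96),(435,520),(338,508),(385,92)]),60); print('trough',T)
print('nut',onz('top',f([(218,273)]),67))
S=onz('top',f([(397,158),(463,163),(458,218),(390,212)]),155); print('stone top',S,S.mean(0))
nut=onz('top',f([(218,273)]),67)[0]
far=(C[0]+C[3])/2; near=(C[1]+C[2])/2; ax=far-near; yaw1=np.arctan2(ax[1],ax[0])
l=C[3]-C[0]; yaw2=np.arctan2(l[1],l[0])-np.pi/2; l=C[2]-C[1]; yaw3=np.arctan2(l[1],l[0])-np.pi/2
t=(T[0]+T[3]-T[1]-T[2]); yaw4=np.arctan2(t[1],t[0])
print('yaws',yaw1,yaw2,yaw3,yaw4)
yaw=np.mean([yaw1,yaw4]); 
Rm=lambda p:np.array([np.cos(yaw)*p[0]-np.sin(yaw)*p[1],np.sin(yaw)*p[0]+np.cos(yaw)*p[1]])
print('origin: rim',C.mean(0)[:2],'nut',nut[:2]-Rm([0,32]),'trough',T.mean(0)[:2]-Rm([0,-83]))
o=(C.mean(0)[:2]+nut[:2]-Rm([0,32])+T.mean(0)[:2]-Rm([0,-83]))/3
d=S.mean(0)[:2]-o; c,s=np.cos(yaw),np.sin(yaw)
print('stone in station',c*d[0]+s*d[1],-s*d[0]+c*d[1],'yaw',yaw,'o',o)
# project stone into scene as check; hood edge for several angles
b=o+0
print('scene stone corners proj',proj('scene',np.c_[S[:,:2],[155]*4]))
for a in(1.7,1.8,1.9):
    P=[]
    for x in(-157,157):
        y=125-(250*np.cos(a)-60*np.sin(a)) ; z=60+60*np.cos(a)+250*np.sin(a)
        y2=125-250*np.cos(a)+60*np.sin(a)
        P.append(np.r_[o+Rm([x,y2]),z])
        y3=125-250*np.cos(a); z3=60+250*np.sin(a); P.append(np.r_[o+Rm([x,y3]),z3])
    print(a,y2,z,P[0],P[2],'\n',proj('scene',P),'\n',proj('top',P))
# bystanders
print('tumbler base',onz('top',f([(622,280)]),0),'teal top',onz('top',f([(668,85)]),100),'yellow top',onz('top',f([(625,408)]),100))
print('flask cap',onz('top',[(142,167)],170),'felt',onz('top',[(150,230)],22),'bin',onz('top',[(216,90),(291,94),(290,145),(215,138)],80))
E
```

```text
outer rim [[ 759.9 -143.1   60. ]
 [ 451.8 -136.7   60. ]
 [ 453.7  101.2   60. ]
 [ 763.    98.8   60. ]]
[np.float64(308.22468560589107), np.float64(237.87860906830795), np.float64(309.28752571598613), np.float64(241.94273271897782)]
trough [[ 751.6 -133.9   60. ]
 [ 456.6 -132.8   60. ]
 [ 458.7  -75.8   60. ]
 [ 748.9  -79.2   60. ]]
nut [[608.1   9.8  67. ]]
stone top [[ 670.4  -83.8  155. ]
 [ 670.9 -120.8  155. ]
 [ 634.8 -120.7  155. ]
 [ 634.8  -82.8  155. ]] [ 652.7 -102.1  155. ]
yaws -0.014267912569824601 -0.012574907189602857 -0.008077853114366373 -0.007548713180485562
origin: rim [607.1 -20. ] nut [607.8 -22.2] trough [604.9 -22.4]
stone in station 47.00316852557162 -80.02501527133967 yaw -0.010908312875155082 o [606.6 -21.5]
scene stone corners proj [[252.9 239.6]
 [239.  235. ]
 [247.5 226.2]
 [261.5 230.9]]
1.7 216.7110122010293 300.18553295538567 [451.9 196.9 300.2] [765.9 193.5 300.2] 
 [[410.2 169.3]
 [385.3 159.6]
 [350.7 253. ]
 [321.2 239.8]] 
 [[228.5 248.7]
 [256.  251.2]
 [250.4 112.2]
 [276.2 113.4]]
1.8 240.23138152596349 289.8297820379636 [452.2 220.4 289.8] [766.2 217.  289.8] 
 [[419.8 176.1]
 [395.4 164.1]
 [362.4 261.4]
 [333.3 245.7]] 
 [[218.6 248.2]
 [244.7 250.3]
 [240.9 113.3]
 [265.6 113.1]]
1.9 262.6003969771207 277.17764791004345 [452.4 242.8 277.2] [766.4 239.4 277.2] 
 [[428.8 183.5]
 [405.3 169.5]
 [373.5 270.5]
 [345.2 252.7]] 
 [[209.6 248.1]
 [233.9 249.5]
 [232.3 114.8]
 [255.4 113.5]]
tumbler base [[ 646.2 -243.5    0. ]] teal top [[ 756.2 -243.7  100. ]] yellow top [[ 534.7 -230.8  100. ]]
flask cap [[654.1 472.1 170. ]] felt [[522.6 483.6  22. ]] bin [[931.5 348.5  80. ]
 [941.1 135.8  80. ]
 [788.  120.7  80. ]
 [787.2 329.   80. ]]
```

The views agree. The crop shows the terracotta stone standing in the trough's far half, its top face at top-camera pixel (370,192), which is station (+47, -80). The station is at about (607, -21.5) with yaw -0.01, and the hood is at about 1.8 rad. The stone has to tip towards the robot (-x). First I'll raise the arm, shut the fingers and cross above the hood.

Call:
play_rows --pt "0 0 -4 -5" --pt "0 0 -8 -10" --pt "0 0 -12 -14.8" --pt "0 0 -16 -14.8" --pt "0 0 -17 -14.8" --pt "-3 -2.5 -17 -14.8" --pt "-6 -4.9 -17 -14.8" --pt "-9 -7.4 -17 -14.8" --pt "-12 -9.9 -17 -14.8" --pt "-15 -12.3 -17 -14.8" --pt "-18 -14.8 -17 -14.8" --pt "-21 -17.3 -17 -14.8" --pt "-24 -19.7 -17 -14.8" --pt "-27 -22.2 -17 -14.8" --pt "-30 -24.6 -17 -14.8" --pt "-33 -27.1 -17 -14.8" --pt "-36 -29.6 -17 -14.8" --pt "-39 -32 -17 -14.8" --pt "-42 -34.5 -17 -14.8" --pt "-45 -37 -17 -14.8" --grip 0

```text
t: 1.77
ee_pos: [515.5, 172.3, 392.2]
orientation: [-0.0, 0.006, 1.0, 0.0]
wrist_force: [1.1, 1.4, 0.2]
finger_gap: 0.5
grip_force: 0.0
```

Call:
play_rows --pt "-2.5 -3.3 0 0" --pt "-5 -6.7 0 0" --pt "-7.5 -10.1 0 0" --pt "-10 -13.5 0 0" --pt "-12.5 -16.9 0 0" --pt "-15 -20.3 0 0" --pt "-17.5 -23.7 0 0" --pt "-19.9 -27.3 0 0" --pt "-19.9 -27.3 4 0" --pt "-19.9 -27.3 8 0" --pt "-19.9 -27.3 12 0" --pt "-19.9 -27.3 16 0" --pt "-19.9 -27.3 19 0" --pt "-19.9 -27.3 22 0" --pt "-19.9 -27.3 24.5 0" --pt "-19.9 -27.3 26.2 0" --pt "-19.9 -27.3 26.2 0" --pt "-19.9 -27.3 26.2 0"

```text
t: 3.27
ee_pos: [710.1, -101.0, 129.3]
orientation: [-0.001, 0.006, 1.0, 0.0]
wrist_force: [0.2, -1.0, 0.4]
finger_gap: 0.2
grip_force: 0.0
```

```bash
python3 - <<'E'
from h import *
s=r.read_state(); print(s['t'],s['ee_pos'],s['wrist_force'])
a=r.snapshot('scene')[190:320,180:330]; cv2.imwrite('pics/b.png',cv2.resize(a,None,fx=4,fy=4,interpolation=cv2.INTER_CUBIC))
E
```

```text
3.2667 [ 710.14528799 -100.98267552  129.27413955] [ 0.20104592 -1.04760218  0.36329372]
```

View pics/b.png

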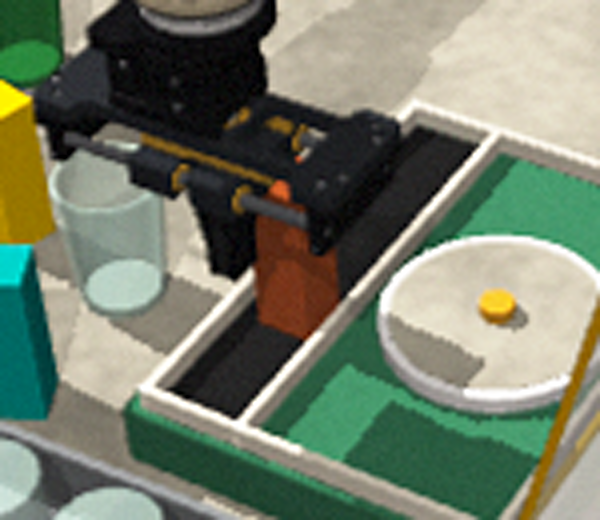

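```bash
python3 - <<'E'
from h import *
P=[(710,-101,z) for z in(129,165,200)]+[(653,-102,155),(635,-102,155),(710,-6,200),(710,-196,200)]
print((proj('scene',P)-[180,190])*4)
print(r.camera_model('wrist')); cv2.imwrite('pics/w.png',r.snapshot('wrist'))
E
```

```text
[[231.32568903 265.19193711]
 [225.58308859 216.42791408]
 [219.78618412 167.20276152]
 [280.76543248 171.83340282]
 [297.430657   154.34891692]
 [371.52889397 218.88399127]
 [ 76.18056829 118.29290066]]
{'fx': 371.64829954431775, 'fy': 371.64829954431775, 'cx': 321.39071759674886, 'cy': 245.1854314363059, 'origin': array([ 630.92151153, -100.58825057,  292.337351  ]), 'orientation': array([0.10429304, 0.70344858, 0.69543868, 0.10318963])}
```

View pics/w.png

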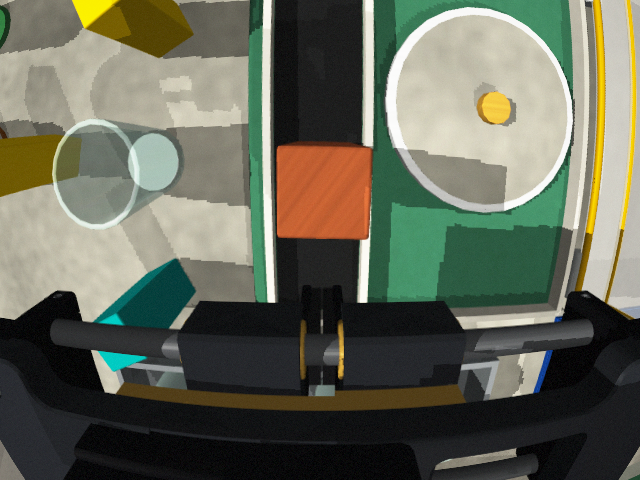

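The wrist view shows the stone's top at (324,190), with the shut fingers straight behind it at about (323,300). They are lined up, so I'll push.

Call:
play_rows --pt "1.2 0 0 0" --pt "2.2 0 0 0" --pt "2.8 0 0 0" --pt "3.3 0 0 0" --pt "3.8 0 0 0" --pt "4.3 0 0 0" --pt "4.8 0 0 0" --pt "5.3 0 0 0" --pt "5.8 0 0 0" --pt "6.3 0 0 0" --pt "6.8 0 0 0" --pt "7.3 0 0 0" --pt "7.7 0 0 0" --pt "7.7 0 0 0" --pt "7.7 0 0 0" --pt "7.7 0 0 0" --pt "7.7 0 0 0" --pt "7.7 0 0 0" --pt "7.7 0 0 0"

```text
t: 4.95
ee_pos: [634.0, -100.3, 130.4]
orientation: [0.0, 0.006, 1.0, 0.0]
wrist_force: [-0.3, -0.6, 0.8]
finger_gap: 0.4
grip_force: 0.0
```

```bash
python3 - <<'E'
from h import *
cv2.imwrite('pics/w2.png',r.snapshot('wrist'))
E
```

```text
(no output)
```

View pics/w2.png

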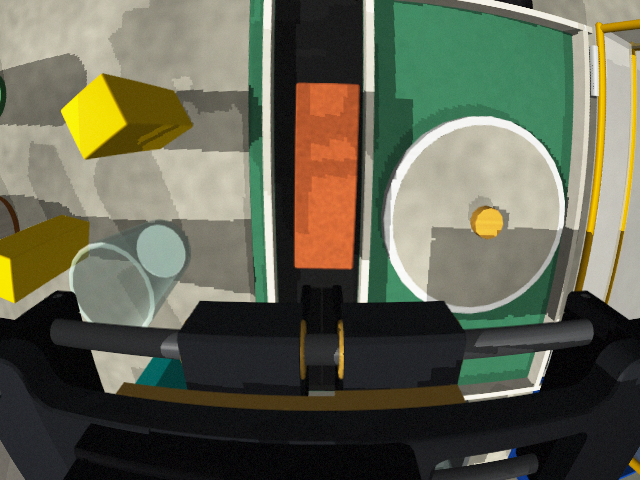

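The wrist view shows the stone lying flat inside the trough, with corners at about (296,84) to (352,268). Next I'll rise, cross over the hood and come down on its +y side.

Call:
play_rows --pt "0 0 -4 0" --pt "0 0 -8 0" --pt "0 0 -12 0" --pt "0 0 -16 0" --pt "1 1 -20 0" --pt "2 3 -23.5 0" --pt "3 5 -27 0" --pt "3 9 -27 0" --pt "3 13 -27 0" --pt "3 17 -27 0" --pt "3 21 -27 0" --pt "3 25 -27 0" --pt "3 29 -27 0" --pt "3 33 -27 0" --pt "3 36 -27 0" --pt "3 38.5 -27 0" --pt "3 38.5 -27 0" --pt "3 38.5 -27 0"

```text
t: 6.5
ee_pos: [607.7, 287.0, 399.6]
orientation: [-0.001, 0.004, 1.0, -0.0]
wrist_force: [1.1, -1.3, -0.7]
finger_gap: 0.7
grip_force: 0.0
```

Call:
play_rows --pt "0 0 3.5 0" --pt "0 0 7 0" --pt "0 0 10 0" --pt "0 0 13 0" --pt "0 0 15 0" --pt "0 0 16 0" --pt "0 0 16 0" --pt "0 0 16 0"

```text
t: 7.17
ee_pos: [609.0, 284.0, 241.4]
orientation: [0.001, 0.006, 1.0, 0.0]
wrist_force: [0.4, -0.6, 0.4]
finger_gap: 0.3
grip_force: 0.0
```

```bash
python3 - <<'E'
from h import *
s=r.read_state();p=s['ee_pos'];print(s['t'],p,s['wrist_force'])
a=r.snapshot('scene')[100:350,200:500]; cv2.imwrite('pics/hd.png',cv2.resize(a,None,fx=2.4,fy=2.4))
# moves along the arc (tool axes: y=+Y, z=-Z, cm)
S=200
for a in np.arange(1.9,-0.01,-.1):
    y=125-S*np.cos(a)+60*np.sin(a)-21.5+15; z=60+60*np.cos(a)+S*np.sin(a)
    print(round(a,2),round(y),round(z),'row',round((y-p[1])/10,1),round((p[2]-z)/10,1))
E
```

```text
7.1667 [609.03820176 284.0491263  241.41989395] [ 0.40734558 -0.55634698  0.41158962]
1.9 240 230 row -4.4 1.2
1.8 222 241 row -6.2 0.0
1.7 204 251 row -8.0 -0.9
1.6 184 258 row -10.0 -1.7
1.5 164 264 row -12.0 -2.2
1.4 144 267 row -14.0 -2.6
1.3 123 269 row -16.1 -2.7
1.2 102 268 row -18.2 -2.7
1.1 81 265 row -20.3 -2.4
1.0 61 261 row -22.3 -1.9
0.9 41 254 row -24.3 -1.3
0.8 22 245 row -26.2 -0.4
0.7 4 235 row -28.0 0.7
0.6 -13 222 row -29.7 1.9
0.5 -28 209 row -31.2 3.3
0.4 -42 193 row -32.6 4.8
0.3 -55 176 row -33.9 6.5
0.2 -66 159 row -35.0 8.3
0.1 -75 140 row -35.9 10.2
-0.0 -82 120 row -36.6 12.1
```

View pics/hd.png

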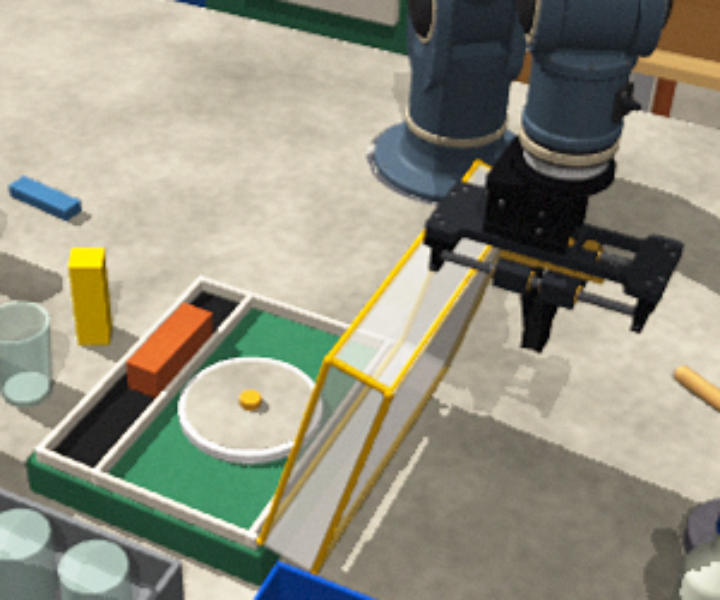

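The view shows the stone lying in the trough, the hood open, and the fingers free behind its outer face. I'll push along the arc.

Call:
play_rows --pt "0 -2 0 0" --pt "0 -3.5 0 0" --pt "0 -5 0 0" --pt "0 -6.2 0 0" --pt "0 -7.2 -0.5 0" --pt "0 -8 -0.9 0" --pt "0 -9 -1.3 0" --pt "0 -10 -1.7 0" --pt "0 -11 -2 0" --pt "0 -12 -2.2 0" --pt "0 -13 -2.4 0" --pt "0 -14 -2.6 0" --pt "0 -15 -2.7 0" --pt "0 -16.1 -2.7 0" --pt "0 -17.2 -2.7 0" --pt "0 -18.2 -2.7 0" --pt "0 -19.2 -2.6 0" --pt "0 -20.3 -2.4 0" --pt "0 -21.3 -2.2 0" --pt "0 -22.3 -1.9 0"

```text
t: 8.88
ee_pos: [606.1, 60.4, 259.7]
orientation: [0.001, 0.006, 1.0, -0.0]
wrist_force: [-1.5, 0.8, 3.3]
finger_gap: 0.5
grip_force: 1.5
```

Call:
play_rows --pt "0 -1 0.3 0" --pt "0 -2 0.6 0" --pt "0 -3 1 0" --pt "0 -3.9 1.5 0" --pt "0 -4.8 2 0" --pt "0 -5.7 2.6 0" --pt "0 -6.6 3.2 0" --pt "0 -7.4 3.8 0" --pt "0 -8.2 4.5 0" --pt "0 -8.9 5.2 0" --pt "0 -9.6 5.9 0" --pt "0 -10.3 6.7 0" --pt "0 -11 7.5 0" --pt "0 -11.6 8.4 0" --pt "0 -12.2 9.3 0" --pt "0 -12.7 10.2 0" --pt "0 -13.2 11.1 0" --pt "0 -13.6 12.1 0" --pt "0 -14 13 0" --pt "0 -14.3 13.6 0"

```text
t: 10.55
ee_pos: [603.5, -81.0, 121.9]
orientation: [-0.001, 0.006, 1.0, 0.0]
wrist_force: [0.3, 1.0, 1.0]
finger_gap: 0.8
grip_force: 0.3
```

Call:
play_rows --pt "0 0 0.3 0" --pt "0 0 0.5 0" --pt "0 0 0.7 0" --pt "0 0 0.7 0" --pt "0 0 0.7 0"

```text
t: 10.97
ee_pos: [603.5, -81.6, 120.2]
orientation: [-0.0, 0.006, 1.0, 0.001]
wrist_force: [-10.5, 1.0, 25.4]
finger_gap: 0.3
grip_force: 12.0
```

The 25 N reaction at z = 120 means the hood is against its stop. I'll retreat straight up and look.

Call:
play_rows --pt "0 0 -1.5 0" --pt "0 0 -4 0" --pt "0 0 -8 0" --pt "0 0 -12 0" --pt "0 0 -16 0" --pt "0 0 -20 0" --pt "0 4 -22 0" --pt "0 8 -22 0" --pt "0 12 -22 0" --pt "0 16 -22 0" --pt "0 20 -22 0" --pt "0 24 -22 0" --pt "0 28 -22 0" --pt "0 32 -22 0" --pt "0 36 -22 0" --pt "0 36 -22 0" --pt "0 36 -22 0"

```text
t: 12.38
ee_pos: [606.8, 283.2, 335.2]
orientation: [-0.001, 0.002, 1.0, 0.0]
wrist_force: [0.4, -0.7, 0.3]
finger_gap: 0.4
grip_force: 0.0
```

```bash
python3 - <<'E'
from h import *
s=r.read_state();print(s['t'],s['ee_pos'],s['wrist_force'])
a=r.snapshot('scene')[120:400,130:480]; cv2.imwrite('pics/end.png',cv2.resize(a,None,fx=2.1,fy=2.1))
c,q=np.cos(-.011),np.sin(-.011)
P=[(606.6+c*x-q*y,-21.5+q*x+c*y,120) for x in(-157,157) for y in(-125,125)]
print('expected closed hood corners in crop',(proj('scene',P)-[130,120])*2.1)
E
```

```text
12.3833 [606.83859272 283.1812477  335.19620402] [ 0.44821306 -0.73047867  0.29214605]
expected closed hood corners in crop [[313.16148355 156.96258843]
 [496.99907511 214.20529369]
 [162.31510635 308.36748397]
 [370.48456853 388.64461277]]
```

View pics/end.png

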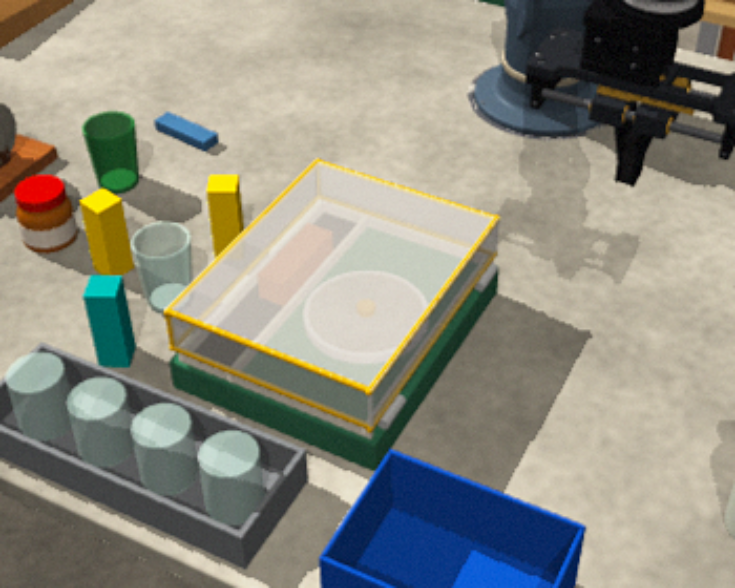

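The hood is closed: its corners at (317,161), (497,216), (168,313) and (370,388) are within about 6 px of where a closed hood should appear. The stone lies under it, the bystanders in view look undisturbed, and the arm is clear.

```bash
python3 -c "
from plant import r
print(r.close_job())"
```

```text
the job is handed in; nothing more can be done
None
```

The job is handed in at about 12.4 s: the stone was pushed over and lies flat in the trough, the hood was pressed down to its stop, and the arm is clear; the final view agrees, but no verdict was returned.

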